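# Puff the bench mirror clean and hold it on the red fill mark

## Task

Puff the swivel mirror clean by pressing the air duster's white cap fully down and letting it come all the way up again. Then turn the mirror by its orange tab until the small bench camera sees the red mark on the flask's neck in the middle of the mirror, and finish while still holding the sprung mirror steady at that angle with the gripper. Leave the flasks, the amber bottle and the beaker standing where they are.

Things in the scene. Friction and masses are not known exactly. Their poses are not given: they have to be found in the camera images.
- rig: Aluminium rail, 60 x 300 x 14 mm, fixed to the bench, carrying the swivel mirror at one end and the black bench camera at the other. Origin on the bench under the mirror's swivel axis; z up; the rail and the camera run along its own -y (the rail ends 255 mm from the axis). The camera (box 54 x 44 x 44 mm, top at height 142 mm) sits 222 mm from the axis and never moves.
- lens (a point): Centre of the front of the bench camera's lens, height 120 mm, 186 mm from the swivel axis. The camera looks level along the rail, exactly at the middle of the mirror.
- mirror (a joint): Turn of the mirror about its vertical swivel axis, rad, 0 to 1.6. 0 is the sprung rest (the reflecting face then looks 15 degrees off the camera); it grows counter-clockwise seen from above, turning the face from the camera towards the flasks. A light spring (0.08 N m per rad) turns it back to 0 as soon as it is let go.
- mirror_grip (a point): Point to grip on the orange tab, height 192 mm, 5 mm behind the swivel axis. The tab is 14 mm thick (across the mirror's x), 40 mm wide (along its y), 50 mm tall, from the frame's top edge at height 162 mm to 212 mm. Axes as mirror_centre. Pinch it from above across its thickness and turn.
- mirror_centre (a point): Middle of the reflecting face, on the swivel axis (the face contains that axis), height 120 mm. x is the horizontal outward normal of the reflecting face, y runs along the mirror's width, z up. The upright mirror is a silvery 74 mm square on the front of a black frame 84 mm wide, 8 mm thick, at heights 78 to 162 mm, with an upright orange tab on top.
- view_line: Not a solid thing: the bench camera's line of sight after reflection in the mirror. Origin at the middle of the mirror, x axis level along the reflected sight, z up. It turns twice as far as the mirror. The camera sees a thing in the middle of the mirror when that thing lies on this x axis; equivalently the mirror's normal halves the horizontal angle between the lens and the thing, seen from the middle of the mirror.
- duster: Small blue air-duster can, 48 mm across, in a heavy round steel foot 76 mm across, fixed to the bench about 150 mm from the mirror, its nozzle turned to the mirror. Origin under its centre; the nozzle points along its -x.
- duster_cap (a joint): How far the can's white cap is pressed down, m: 0 up, 0.006 fully down. The spring needs about 1.4 N to start and 5.6 N fully down; it comes up by itself.
- cap_top (a point): Centre of the flat top of the white cap (30 mm across), 140 mm above the bench when up; z up. The little nozzle sticks out of its side, 33 mm from the centre, 12 mm below the top.
- red_flask: Loose glass volumetric flask with a red mark and red stopper: bulb 64 mm across, neck 17 mm, 178 mm tall. Origin under its centre. It and the blue flask stand about 180 to 280 mm from the mirror, on the side away from the camera; which stands where changes.
- red_mark (a point): Centre of the red mark, a band 21 mm across and 14 mm high round the red flask's neck, 120 mm above the flask's foot, level with the lens and the middle of the mirror.
- blue_flask: Same flask with a blue mark and blue stopper, 178 mm tall. Leave it alone. Origin under its centre.
- amber_bottle: Loose amber glass bottle with a white cap, 54 mm across, 110 mm tall. Leave it alone. Origin under its centre.
- beaker: Loose glass beaker, 68 mm across, 90 mm tall. Leave it alone. Origin under its centre.

How it is judged (in metres and radians):
On the way, in this order (a step that is already met when the one before it is completed fails the run):
1. the duster's cap is pressed down (at least 4.5 of its 6 mm) (value of joint duster_cap above 0.0045 m), for 0.05 s.
2. the cap has come up again (value of joint duster_cap below 0.0015 m), for 0.1 s.
3. the mirror is held by the fingers with the red mark in the camera's view (y of red_mark in the frame of view_line between -0.025 and 0.025 m and x of red_mark in the frame of view_line above 0.05 m and velocity of joint mirror between -0.1 and 0.1 rad/s and contact force between the fingers and mirror above 0.3 N), for 0.2 s.
At the end, for the whole second after the job is handed in: The fingers hold the mirror still (under 0.1 rad/s) with the camera's reflected line of sight passing within 25 mm of the red mark, left or right (about 3 degrees of mirror angle); the cap is up within 1.5 mm; flasks, bottle and beaker are within 20 mm of where they stood (all of step 3 and value of joint duster_cap below 0.0015 m and not (distance of red_flask from where it was at the start of the episode above 0.02 m) and not (distance of blue_flask from where it was at the start of the episode above 0.02 m) and not (distance of amber_bottle from where it was at the start of the episode above 0.02 m) and not (distance of beaker from where it was at the start of the episode above 0.02 m)); the arm keeps its last pose, push and grip.
It fails at once if the red flask is moved more than 30 mm or tipped (distance of red_flask from where it was at the start of the episode above 0.03 m or angle between red_flask's own z axis and vertical above 0.4 rad).
It fails at once if the blue flask is moved more than 30 mm or tipped (distance of blue_flask from where it was at the start of the episode above 0.03 m or angle between blue_flask's own z axis and vertical above 0.4 rad).
It fails at once if the amber bottle is moved more than 30 mm or tipped (distance of amber_bottle from where it was at the start of the episode above 0.03 m or angle between amber_bottle's own z axis and vertical above 0.4 rad).
It fails at once if the beaker is moved more than 30 mm or tipped (distance of beaker from where it was at the start of the episode above 0.03 m or angle between beaker's own z axis and vertical above 0.4 rad).
It also fails if it takes over 51 s, if anything falls off the work surface, if the arm or the gripper's body presses on something with over 40 N, if the wrist force passes 120 N, or if a joint passes its speed limit or range.

## Robot

A 6-joint arm with a two-finger parallel gripper is mounted at the origin on the work surface. World frame = base frame: x ahead of the robot, y to its left, z up, the work surface at z = 0. Lengths are in mm, angles in rad, forces in N, time in s.
With the tool pointing down it reaches from about 375 to 900 mm from the base axis. Payload 3.1 kg.
Tool frame: the origin (TCP) lies on the front face of the gripper's body, between the roots of the fingers; the fingertips stand 70 mm ahead of it and the grasp point (between the pads) lies 51 mm ahead of it; z points along the fingers, y is the line along which they close (so a half turn about z gives the same grasp; the last joint's range is limited). The gripper opens to 87 mm and grips with 3 to 60 N. Pads are 19 mm wide; open, the fingers measure 117 mm over their backs; the gripper's body (75 mm by 190 mm) begins 51 mm behind the grasp point.
Start: joints at [-1.387, 0.527, 1.433, -0, 1.181, -0.178], TCP at [221.245, -584.506, 292.248] pointing down, gripper open.
Joint ranges: [-3.08, 3.08], [-0.75, 2.2], [0.22, 2.44], [-1.43, 4.57], [0, 2.65], [-2.85, 2.85]. Speed limits (rad/s): [2.79, 2.79, 3.14, 3.14, 3.14, 3.14].

## Interface

Orientations are given as [roll, pitch, yaw] about the fixed x, y, z axes, in that order (R = Rz(yaw) Ry(pitch) Rx(roll)).
In Python, from cell import ctrl gives the robot as it stands.
- The arm moves only by the shell command python3 -m crank 'ROWS' [FORCE]. ROWS is JSON, a list of rows, each a list of 3 entries, a list of its own where there are three numbers: the opening, from 0 (shut) to 1 (fully open), then the shift along the tool's x, y, z in units of 40 mm (1.0 is 40 mm), then the turn about the tool's z in units of 5 degrees (1.0 is 5 degrees). In form: [[claw, [dx, dy, dz], spin], ...]. A call has 1 to 20 rows; each row shifts and turns the commanded pose from where the row before left it, along the tool's axes as they then stand; what a row does not reach is not made up. A row lasts 1/12 s, in which the tool goes at most 41.7 mm and 7.16 degrees, less where a joint would pass 70% of its speed; a pose out of reach is approached as far as the arm can. A call is refused whole if a number of a shift passes 1 or a number of a turn 1, either way. A call with a gripper value outside its range is refused whole. The fingers move at their own pace and stop on an object; FORCE is the grip in N (left out, the last holds). Time passes only in rows, so rows that do not move let the fingers close. It gives the time, the measured TCP pose, the force, the opening and the grip force at its end, in the units of the state.
- ctrl.state(): the state, without advancing time (a new reading comes with each control period).
- ctrl.get_image(name): name is "scene" or "side" or "wrist"; returns (picture, depth): 400x640x3 uint8, blue, green, red; 400x640 float32, mm along the optical axis (not along the pixel's ray), 0 where there is no reading.
- ctrl.get_calibration(name): a dict with "camera_matrix" (3x3 intrinsics, pixels), "dist_coeffs" ([k1, k2, p1, p2, k3] as OpenCV has them; the pictures are not rectified), "R" (3x3) and "t" (3): a world point X has camera coordinates R X + t. Camera axes: x right, y down, z forward; pixel columns grow to the right and rows downward; lengths in mm; the calibration is good to about 2 mm. A picture is of the moment at which its call begins: read the wrist's pose just before it. get_calibration takes no time and is no camera call; for the wrist camera it gives the pose at the moment of the call.
- ctrl.finish_job(): hands the job in; it is judged then, once.
The state is a dict: "time_s": time; "joint_pos": joint angles; "qvel": joint speeds; "joint_torque": joint torques, N m; "tcp_pos": TCP position; "tool_rot": TCP orientation; "ft_force": force on the tool from outside, world axes, zero at the start; "torque": the same for the moment, N m; "width": finger opening in mm; "grasp_force": force on a finger pad.
Only numpy, scipy, OpenCV 4.12 (cv2) and the standard library are available. Lean on these libraries where they do the work, as an engineer would, in place of code of your own. Each camera call takes 0.05 s, during which the arm holds its last target. There are 200 camera calls.

## Working session

There is one attempt and no reset: what is moved stays moved. The work goes in short steps, Python scripts to look and compute and a shell command to move; the robot and the scene stay as the last step left them, time stands still between calls to the robot, and variables do not carry over. Pictures are saved under pics/ and viewed, at most 10 in all, crops included, and the job is handed in when it is done.

```bash
mkdir -p pics; ls
cat > h.py <<'E'
from cell import ctrl
import numpy as np, cv2
def cal(n):
    c=ctrl.get_calibration(n); return [np.array(c[k],float) for k in("camera_matrix","dist_coeffs","R","t")]
def ray(c,uv):
    K,d,R,t=c; p=cv2.undistortPoints(np.array([[uv]],float),K,d)[0,0]
    v=R.T@np.array([p[0],p[1],1]); return -R.T@t.ravel(), v   # v has unit depth
def onplane(c,uv,z):
    o,v=ray(c,uv); return o+v*(z-o[2])/v[2]
def atdepth(c,uv,d):
    o,v=ray(c,uv); return o+v*d
def two(c1,a,c2,b):
    o1,v1=ray(c1,a);o2,v2=ray(c2,b)
    s=np.linalg.lstsq(np.c_[v1,-v2],o2-o1,rcond=None)[0]
    p,q=o1+s[0]*v1,o2+s[1]*v2; return (p+q)/2,np.linalg.norm(p-q)
def blobs(im,lo,hi,amin=25):
    m=cv2.inRange(cv2.cvtColor(im,cv2.COLOR_BGR2HSV),np.array(lo),np.array(hi))
    n,_,s,c=cv2.connectedComponentsWithStats(m)
    return [(np.round(c[i],1).tolist(),s[i].tolist()) for i in range(1,n) if s[i][4]>=amin]
E
python3 - <<'E'
from h import *
for n in("scene","side"):
    im,d=ctrl.get_image(n); cv2.imwrite(f"pics/{n}0.png",im); np.savez(f"{n}0.npz",im=im,d=d)
    c=cal(n); print(n,np.round(-c[2].T@c[3].ravel()))
    print("red",blobs(im,(0,150,70),(5,255,255))+blobs(im,(172,150,70),(180,255,255)))
    print("orange",blobs(im,(8,170,120),(20,255,255)))
    print("blue",blobs(im,(95,120,60),(125,255,255)))
print(ctrl.state()["time_s"])
E
```

```text
pics
scene [1000.  220.  789.]
red [([370.4, 270.5], [364, 264, 13, 14, 110])]
orange [([369.9, 163.5], [367, 156, 7, 16, 97])]
blue [([35.4, 8.5], [16, 0, 40, 21, 417]), ([100.5, 29.3], [87, 0, 29, 52, 738]), ([66.8, 60.0], [59, 49, 15, 21, 55]), ([29.2, 135.9], [9, 120, 42, 32, 305]), ([305.6, 243.4], [292, 232, 24, 23, 299]), ([464.4, 256.2], [461, 251, 10, 9, 30]), ([310.1, 262.6], [304, 256, 13, 11, 47]), ([459.8, 266.9], [455, 260, 12, 12, 37])]
side [194. 710. 773.]
red [([254.4, 209.7], [251, 205, 8, 10, 57])]
orange [([461.7, 124.1], [457, 121, 11, 7, 27]), ([471.8, 136.0], [463, 129, 17, 17, 76]), ([457.1, 148.5], [442, 133, 33, 33, 268]), ([469.4, 165.2], [461, 158, 14, 17, 64]), ([338.5, 208.5], [330, 199, 18, 20, 326]), ([10.7, 387.2], [0, 366, 31, 34, 498])]
blue [([563.6, 120.5], [542, 89, 43, 64, 1678]), ([304.6, 208.4], [297, 200, 16, 17, 217]), ([304.9, 228.6], [297, 225, 17, 8, 82]), ([255.2, 263.7], [251, 258, 10, 12, 95]), ([257.7, 281.4], [254, 278, 8, 7, 39])]
0.1
```

View pics/scene0.png

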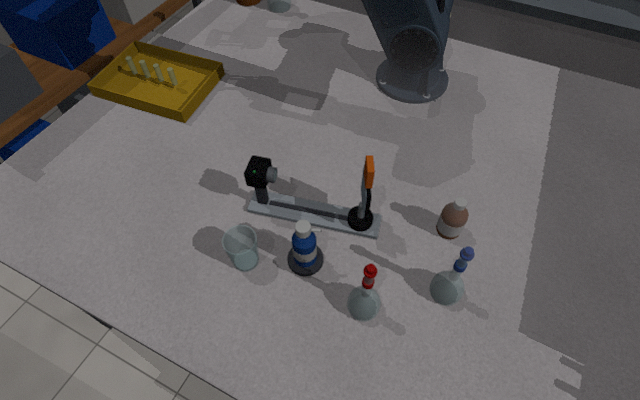

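View pics/side0.png

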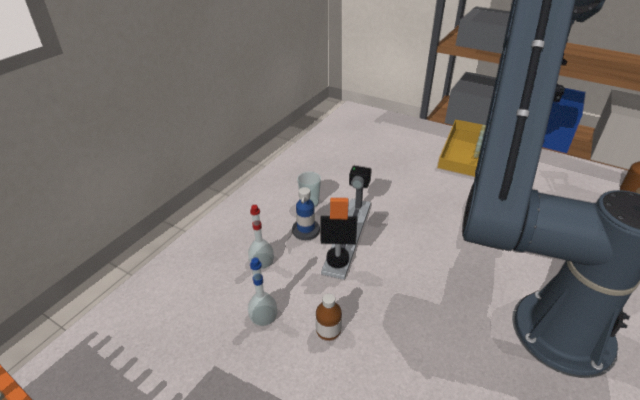

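The scene view shows the mirror tab at about (370,165), bench camera (260,170), duster (304,240), red flask (365,290), blue flask (455,275), amber bottle (453,220) and beaker (241,247). In the side view the tab is at (339,208), duster cap (304,193), red mark (257,226), and the arm is clear of everything.

Run:
```python
from h import *
D={n:np.load(f"{n}0.npz") for n in("scene","side")}
rois={"scene":(230,140,260,190),"side":(230,160,160,190)}
for n in D:
    x,y,w,h=rois[n]; im=D[n]["im"][y:y+h,x:x+w]; d=D[n]["d"]; c=cal(n)
    for nm,rg in {"red":[((0,120,60),(6,255,255)),((168,120,60),(180,255,255))],"white":[((0,0,165),(180,50,255))],"orange":[((6,170,80),(20,255,255))],"blk":[((0,0,0),(180,255,45))]}.items():
        for r in rg:
            for b,s in blobs(im,*r,amin=12 if nm=="red" else 25):
                u,v=b[0]+x,b[1]+y; dd=d[int(round(v)),int(round(u))]
                print(n,nm,round(u,1),round(v,1),[s[0]+x,s[1]+y]+s[2:],np.round(atdepth(c,(u,v),dd)))
out=[]
for n,(x,y,w,h) in {"scene":(230,130,270,200),"side":(230,160,160,190)}.items():
    out.append(cv2.resize(D[n]["im"][y:y+h,x:x+w],(400,int(400*h/w)),interpolation=cv2.INTER_CUBIC))
H=max(o.shape[0] for o in out); 
cv2.imwrite("pics/crop.png",np.hstack([cv2.copyMakeBorder(o,0,H-o.shape[0],0,0,0) for o in out]))
# point cloud tops from scene depth above the bench, grouped
```

```text
scene red 370.2 270.8 [364, 264, 13, 15, 121] [706. 156. 178.]
scene red 367.7 284.3 [363, 277, 11, 12, 38] [707. 157. 128.]
scene orange 369.4 171.0 [366, 156, 8, 32, 211] [542.  81. 211.]
scene blk 258.2 176.8 [244, 156, 30, 48, 803] [ 598. -130.  137.]
scene blk 359.5 216.2 [338, 189, 35, 42, 558] [533.  71.  42.]
scene blk 283.7 205.3 [270, 201, 29, 9, 64] [ 566. -101.   14.]
scene blk 319.9 212.4 [303, 208, 32, 10, 115] [547. -18.  16.]
scene blk 301.4 265.3 [288, 249, 35, 27, 361] [683.   9.  21.]
side red 254.4 209.9 [251, 205, 9, 10, 66] [694. 157. 171.]
side red 256.7 226.5 [253, 223, 8, 7, 32] [690. 162. 126.]
side white 305.5 258.8 [230, 160, 160, 190, 17213] [604.  93.   0.]
side white 364.7 193.0 [363, 189, 5, 11, 37] [ 593. -235.   -2.]
side orange 338.5 208.6 [330, 199, 18, 21, 330] [521.  78. 189.]
side orange 326.8 315.6 [317, 307, 22, 18, 179] [444. 266.  76.]
side blk 360.9 174.5 [350, 167, 20, 20, 221] [ 563. -129.  141.]
side blk 338.3 230.4 [321, 216, 36, 28, 874] [521.  76. 122.]
side blk 337.5 258.2 [327, 248, 22, 20, 302] [518.  82.  38.]
```

View pics/crop.png

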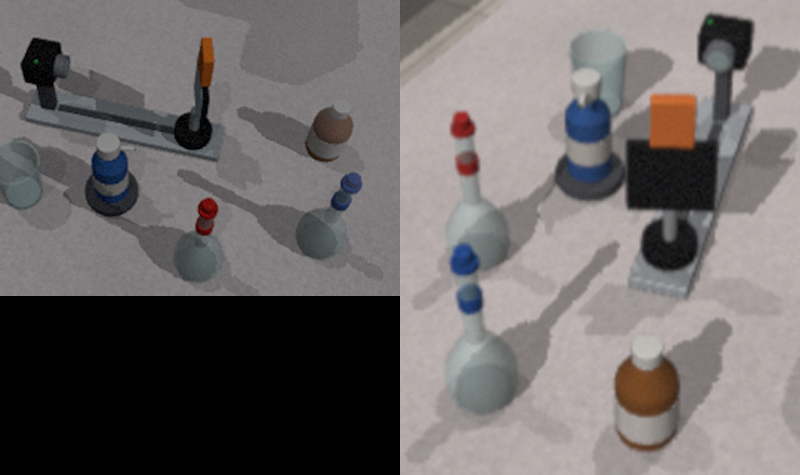

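The crop shows the cap top at scene (303,225) / side (304,190), the tab top at scene (370,158) / side (339,199), and the bench camera's top at scene (258,160) / side (361,169). Next I triangulate these points.

Run:
```python
from h import *
D={n:np.load(f"{n}0.npz") for n in("scene","side")}
S,T=cal("scene"),cal("side")
P={"cap_top":((302.9,225),(304.4,190.4),140),"amber_top":((461.6,201),(329.2,298),110),"tab_mid":((369.4,171),(338.5,208.6),189),"cambox_top":((260,160),(361,170),142),
"red_mark":((367.7,284),(256.7,226.5),120),"red_stop":((370.2,270.8),(254.4,209.9),170),"blue_stop":((466,254.5),(255.4,263.7),170),"blue_mark":((460,267),(257.7,280.4),120)}
for k,(a,b,z) in P.items():
    p,e=two(S,a,T,b); print(k,np.round(p,1),"gap",round(e,1),"planes",np.round(onplane(S,a,z)[:2]),np.round(onplane(T,b,z)[:2]))
# depth clouds: orange tab, cam box top, cap top
for n,c in(("scene",S),("side",T)):
    d=D[n]["d"]; v,u=np.nonzero(d>0); 
    K,dc,R,t=c; q=cv2.undistortPoints(np.c_[u,v].astype(float)[:,None],K,dc)[:,0]
    z=d[v,u]; X=(np.c_[q*z[:,None],z]-t.ravel())@R
    for nm,(cx,cy,r,lo,hi) in {"cap":(656,20,60,136,150),"tab":(530,80,50,170,225),"cam":(580,-130,70,138,150),"amber":(444,266,60,90,120),"rail":(560,-60,220,9,18)}.items():
        m=(np.hypot(X[:,0]-cx,X[:,1]-cy)<r)&(X[:,2]>lo)&(X[:,2]<hi)
        if m.sum()>5:
            Y=X[m]; 
            rr=cv2.minAreaRect(Y[:,:2].astype(np.float32))
            print(n,nm,m.sum(),"med",np.round(np.median(Y,0)),"rect",np.round(rr[0]),np.round(rr[1]),round(rr[2],1),"zmax",round(Y[:,2].max()))
```

```text
cap_top [657.9   4.  139.3] gap 1.6 planes [659.   5.] [657.   4.]
amber_top [448.9 250.2 110.4] gap 3.7 planes [450. 252.] [448. 248.]
tab_mid [522.3  74.9 186.2] gap 0.0 planes [525.  76.] [521.  78.]
cambox_top [ 568.  -141.9  148.5] gap 4.3 planes [ 562. -148.] [ 572. -147.]
red_mark [699.5 153.7 114.2] gap 3.5 planes [703. 156.] [695. 157.]
red_stop [699.2 153.4 165.4] gap 2.6 planes [702. 155.] [695. 156.]
blue_stop [597.1 285.5 163.5] gap 3.2 planes [602. 286.] [592. 288.]
blue_mark [596.  287.7 116.3] gap 3.6 planes [599. 289.] [593. 288.]
scene cap 182 med [660.   5. 140.] rect [660.   6.] [29. 28.] 65.8 zmax 143
scene tab 274 med [536.  78. 208.] rect [525.  75.] [40. 14.] 29.0 zmax 214
scene cam 427 med [ 577. -144.  142.] rect [ 575. -141.] [54. 51.] 13.5 zmax 148
scene amber 180 med [456. 250. 109.] rect [451. 250.] [25. 25.] 18.4 zmax 113
scene rail 2902 med [560. -26.  14.] rect [618. -16.] [204. 300.] 13.1 zmax 18
side cap 78 med [657.   5. 140.] rect [659.   3.] [25. 31.] 31.6 zmax 142
side tab 340 med [521.  77. 197.] rect [522.  73.] [40. 17.] 32.1 zmax 216
side cam 190 med [ 573. -144.  142.] rect [ 574. -146.] [53. 49.] 13.1 zmax 147
side amber 170 med [448. 253. 109.] rect [450. 249.] [24. 26.] 30.5 zmax 112
side rail 1006 med [549.   7.  14.] rect [608. -20.] [182. 303.] 13.0 zmax 18
```

```bash
cat >> h.py <<'E'
def plan(goal,yaw_goal=None):
    s=ctrl.state(); p=np.array(s["tcp_pos"]); r,pt,y=s["tool_rot"]
    from scipy.spatial.transform import Rotation as Ro
    R=Ro.from_euler("xyz",[r,pt,y]).as_matrix()
    print("t",round(s["time_s"],2),"tcp",np.round(p,1),"rpy",np.round([r,pt,y],3),"j",np.round(s["joint_pos"],2),"F",np.round(s["ft_force"],1),"w",s["width"],s["grasp_force"])
    print("shift units",np.round(R.T@(np.array(goal)-p)/40,2), "mm",np.round(R.T@(np.array(goal)-p),1))
    if yaw_goal is not None:
        dl=-(np.degrees(yaw_goal)-np.degrees(y)); dl=(dl+90)%180-90   # half-turn symmetric
        print("spin deg",round(dl,1),"units",round(dl/5,2))
E
python3 - <<'E'
from h import *
# tool y=(sin yaw,-cos yaw) along mirror normal n(-62deg) => yaw = -62+90 = 28 deg (mod 180)
plan((658.5,4.5,250),np.radians(28))
E
```

```text
t 0.1 tcp [ 221.2 -584.   291.3] rpy [-3.14  -0.     0.362] j [-1.39  0.53  1.43 -0.    1.18 -0.18] F [ 0.9 -0.3 -0.5] w 87.37246082988753 0.0
shift units [15.43 -9.89  1.06] mm [ 617.3 -395.5   42.3]
spin deg -7.3 units -1.45
```

```bash
python3 -m crank '[[0,[0.3,-0.2,0],0],[0,[0.6,-0.38,0],0],[0,[0.83,-0.53,0],-0.1],[0,[0.83,-0.53,0],-0.1],[0,[0.83,-0.53,0],-0.1],[0,[0.83,-0.53,0],-0.1],[0,[0.83,-0.53,0],-0.1],[0,[0.83,-0.53,0],-0.1],[0,[0.83,-0.53,0],-0.1],[0,[0.83,-0.53,0],-0.1],[0,[0.83,-0.53,0],-0.1],[0,[0.83,-0.53,0],-0.1],[0,[0.83,-0.53,0],-0.1],[0,[0.83,-0.53,0],-0.1],[0,[0.83,-0.53,0],-0.1],[0,[0.83,-0.53,0],0],[0,[0.83,-0.53,0],0],[0,[0.83,-0.53,0],0],[0,[0.6,-0.38,0],0],[0,[0.3,-0.2,0],0]]' 20
python3 - <<'E'
from h import *
plan((658.5,4.5,217),np.radians(28))
E
```

```text
time_s: 1.77
tcp_pos: [612.2, 19.3, 292.0]
tool_rot: [-3.14, -0.001, 0.479]
ft_force: [0.2, -0.8, 0.8]
width: 0.4
grasp_force: 0.0
t 1.77 tcp [612.2  19.3 292. ] rpy [-3.14e+00 -1.00e-03  4.79e-01] j [-0.15  0.51  1.47  0.    1.17  0.94] F [ 0.2 -0.8  0.8] w 0.3626391566384797 0.0
shift units [0.86 0.86 1.88] mm [34.2 34.6 75. ]
spin deg -0.6 units -0.11
```

```bash
python3 -m crank '[[0,[0.2,0.2,0.1],-0.1],[0,[0.25,0.25,0.2],0],[0,[0.25,0.25,0.3],0],[0,[0.15,0.15,0.4],0],[0,[0,0,0.4],0],[0,[0,0,0.2],0],[0,[0,0,0],0],[0,[0,0,0],0]]'
python3 - <<'E'
from h import *
plan((658.5,4.5,210),np.radians(28))
im,d=ctrl.get_image("scene"); i2,_=ctrl.get_image("side")
a=cv2.resize(im[190:290,240:360],(400,333),interpolation=2); b=cv2.resize(i2[140:240,250:370],(400,333),interpolation=2)
cv2.imwrite("pics/cap1.png",np.hstack([a,b]))
E
```

```text
time_s: 2.43
tcp_pos: [656.8, -0.3, 227.8]
tool_rot: [-3.141, 0.002, 0.483]
ft_force: [-0.2, 0.4, -0.3]
width: 0.7
grasp_force: 0.0
t 2.43 tcp [ 6.568e+02 -3.000e-01  2.278e+02] rpy [-3.141e+00  2.000e-03  4.830e-01] j [-0.17  0.64  1.41 -0.    1.1   0.92] F [-0.2  0.4 -0.3] w 0.6968751455971944 0.0
shift units [ 0.09 -0.09  0.44] mm [ 3.7 -3.4 17.7]
spin deg -0.3 units -0.06
```

View pics/cap1.png

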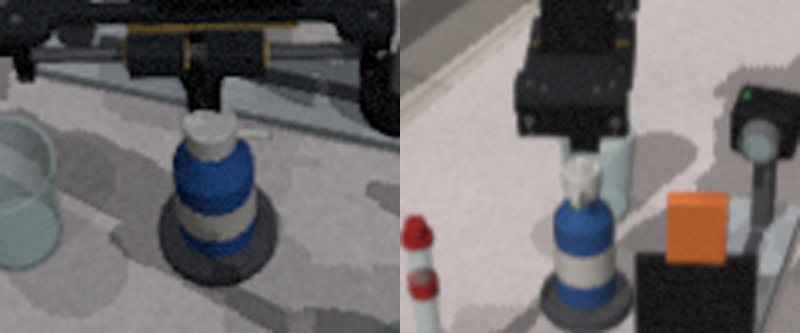

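The closed fingertips are right above the cap (crop scene (205,115), side (582,150)). I'll press in small steps.

```bash
python3 -m crank '[[0,[0.1,-0.09,0.1],0],[0,[0,0,0.15],0],[0,[0,0,0.1],0],[0,[0,0,0.08],0],[0,[0,0,0.06],0],[0,[0,0,0.04],0],[0,[0,0,0.03],0],[0,[0,0,0],0],[0,[0,0,0],0]]'
```

```text
time_s: 3.28
tcp_pos: [659.1, 5.9, 206.2]
tool_rot: [-3.141, 0.0, 0.484]
ft_force: [-2.0, 1.3, 4.3]
width: 0.4
grasp_force: 2.0
```

```bash
python3 -m crank '[[0,[0,0,0.03],0],[0,[0,0,0.03],0],[0,[0,0,0],0],[0,[0,0,0],0]]'
```

```text
time_s: 3.62
tcp_pos: [659.2, 5.8, 204.2]
tool_rot: [-3.141, -0.0, 0.484]
ft_force: [-3.3, 1.8, 7.6]
width: 0.5
grasp_force: 3.5
```

```bash
python3 -m crank '[[0,[0,0,0.04],0],[0,[0,0,0],0],[0,[0,0,0],0],[0,[0,0,0],0]]'
```

```text
time_s: 3.95
tcp_pos: [659.2, 5.8, 204.0]
tool_rot: [3.141, -0.0, 0.484]
ft_force: [-5.2, 2.0, 13.5]
width: 0.2
grasp_force: 6.6
```

```bash
python3 -m crank '[[0,[0,0,-0.1],0],[0,[0,0,-0.2],0],[0,[0,0,-0.3],0],[0,[0,0,-0.4],0],[0,[0,0,-0.5],0],[0.7,[0,0,-0.5],0],[0.7,[0,0,-0.3],0],[0.7,[0,0,-0.1],0],[0.7,[0,0,0],0]]'
python3 - <<'E'
from h import *
plan((523,75,300),np.radians(28))
E
```

```text
time_s: 4.7
tcp_pos: [660.0, 5.3, 299.2]
tool_rot: [3.14, -0.002, 0.484]
ft_force: [-0.2, 0.6, -0.0]
width: 19.5
grasp_force: 0.0
t 4.7 tcp [660.    5.3 299.2] rpy [ 3.14e+00 -2.00e-03  4.84e-01] j [-0.16  0.57  1.33 -0.    1.24  0.93] F [-0.2  0.6 -0. ] w 19.50577163995323 0.0
shift units [-2.22 -3.14 -0.03] mm [ -88.8 -125.5   -1.3]
spin deg -0.3 units -0.06
```

```bash
python3 -m crank '[[0.7,[-0.15,-0.2,0],0],[0.7,[-0.3,-0.44,0],0],[0.7,[-0.45,-0.65,0],-0.06],[0.7,[-0.45,-0.65,0],0],[0.7,[-0.42,-0.6,0],0],[0.7,[-0.3,-0.4,0],0],[0.7,[-0.15,-0.2,0],0],[0.7,[0,0,0],0],[0.7,[0,0,0],0]]'
python3 - <<'E'
from h import *
plan((523,75,243),np.radians(28))
im,d=ctrl.get_image("wrist"); c=cal("wrist"); np.savez("w.npz",im=im,d=d); cv2.imwrite("pics/w1.png",im)
K,dc,R,t=c
hsv=cv2.cvtColor(im,cv2.COLOR_BGR2HSV)
m=cv2.inRange(hsv,np.array((5,150,60)),np.array((22,255,255)))
v,u=np.nonzero((m>0)&(d>0)); q=cv2.undistortPoints(np.c_[u,v].astype(float)[:,None],K,dc)[:,0]; z=d[v,u]
X=(np.c_[q*z[:,None],z]-t.ravel())@R
Y=X[(X[:,2]>205)&(X[:,2]<220)]; print(len(X),len(Y))
if len(Y)>10: r=cv2.minAreaRect(Y[:,:2].astype(np.float32)); print(r,np.median(Y[:,2]))
E
```

```text
time_s: 5.45
tcp_pos: [522.3, 75.0, 297.5]
tool_rot: [3.141, -0.0, 0.49]
ft_force: [-0.1, 0.0, 0.6]
width: 60.6
grasp_force: 0.0
t 5.45 tcp [522.3  75.  297.5] rpy [ 3.141 -0.     0.49 ] j [-0.07  0.39  1.67 -0.    1.08  1.01] F [-0.1  0.   0.6] w 60.553892971240536 0.0
shift units [0.01 0.01 1.36] mm [ 0.6  0.3 54.5]
spin deg 0.1 units 0.01
2503 870
((529.6661987304688, 73.36201477050781), (32.67267990112305, 11.896242141723633), 27.761640548706055) 212.9813517096495
```

View pics/w1.png

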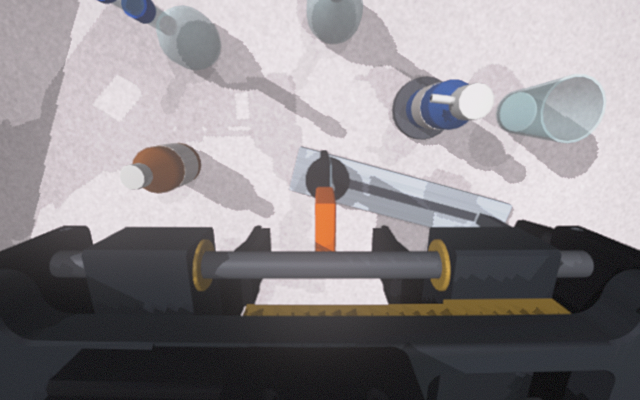

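The wrist view shows the tab (325,220) centred between the fingers (about 260 and 382) and aligned with them. I'll descend and pinch.

```bash
python3 -m crank '[[0.7,[0,0.05,0.15],0],[0.7,[0,0,0.3],0],[0.7,[0,0,0.35],0],[0.7,[0,0,0.3],0],[0.7,[0,0,0.2],0],[0.7,[0,0,0.06],0],[0.7,[0,0,0],0],[0.3,[0,0,0],0],[0.2,[0,0,0],0],[0.1,[0,0,0],0],[0,[0,0,0],0],[0,[0,0,0],0],[0,[0,0,0],0],[0,[0,0,0],0],[0,[0,0,0],0]]' 10
```

```text
time_s: 6.75
tcp_pos: [523.1, 73.3, 243.6]
tool_rot: [3.141, -0.0, 0.489]
ft_force: [0.5, -0.2, 0.8]
width: 15.7
grasp_force: 0.8
```

```bash
python3 -m crank '[[0,[0,0,0],0],[0,[0,0,0],0],[0,[0,0,0],0],[0,[0,0,0],0]]' 12
```

```text
time_s: 7.08
tcp_pos: [523.4, 72.7, 243.6]
tool_rot: [3.14, -0.0, 0.489]
ft_force: [1.1, -4.1, -0.3]
width: 14.1
grasp_force: 12.0
```

```bash
python3 -m crank '[[0,[0,0.03,0],-0.2],[0,[-0.01,0,0],-0.4],[0,[-0.01,0,0],-0.6],[0,[-0.01,0,0],-0.7],[0,[-0.01,0,0],-0.8],[0,[-0.01,0,0],-0.8],[0,[-0.01,0,0],-0.8],[0,[-0.01,0,0],-0.8],[0,[-0.01,0,0],-0.7],[0,[0,0,0],-0.6],[0,[0,0,0],-0.5],[0,[0,0,0],-0.4],[0,[0,0,0],0],[0,[0,0,0],0],[0,[0,0,0],0]]' 15
python3 - <<'E'
from h import *
plan((524,70,243),1.131)
im,d=ctrl.get_image("scene"); i2,_=ctrl.get_image("side")
a=cv2.resize(im[100:330,220:500],(400,329),interpolation=2); b=cv2.resize(i2[110:350,220:420],(400,480),interpolation=2)
cv2.imwrite("pics/t1.png",np.hstack([cv2.copyMakeBorder(a,0,151,0,0,0),b]))
S,T=cal("scene"),cal("side")
for n,i in(("scene",im[240:300,340:400]),("side",i2[195:240,235:275])):
    print(n,blobs(i,(0,120,60),(6,255,255),12),blobs(i,(168,120,60),(180,255,255),12))
E
```

```text
time_s: 8.33
tcp_pos: [521.3, 70.3, 243.6]
tool_rot: [3.141, -0.0, 1.126]
ft_force: [0.5, -1.4, 0.8]
width: 14.0
grasp_force: 15.0
t 8.33 tcp [521.3  70.3 243.6] rpy [ 3.141 -0.     1.126] j [-0.08  0.46  1.73  0.    0.95  0.37] F [ 0.5 -1.4  0.8] w 13.971762940747455 15.00211809296161
shift units [0.02 0.06 0.01] mm [0.9 2.5 0.6]
spin deg -0.3 units -0.06
scene [([30.0, 30.8], [24, 24, 13, 15, 126]), ([27.6, 44.9], [23, 41, 11, 8, 35])] []
side [([19.5, 14.9], [16, 10, 9, 10, 66]), ([21.8, 31.5], [18, 28, 8, 7, 36])] []
```

View pics/t1.png

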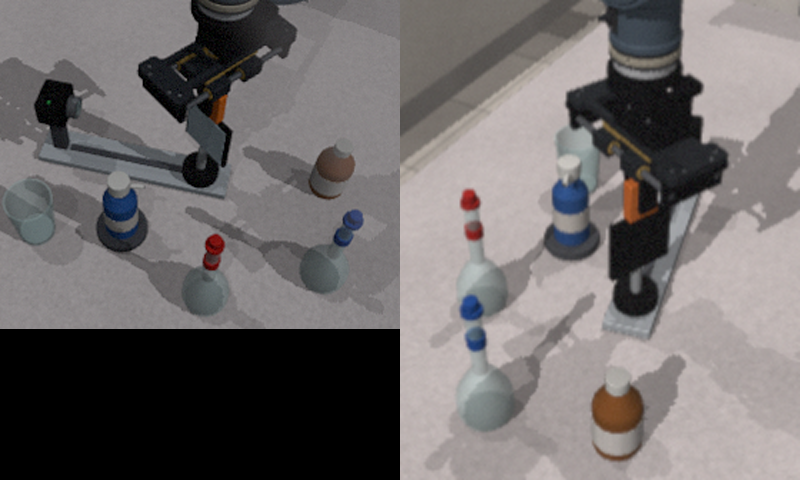

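The tab is pinched and the mirror now faces between the bench camera and the red flask, with everything else standing. One check of the mirror's actual angle from depth, then I hold.

```bash
python3 -m crank '[[0,[0,0,0],0],[0,[0,0,0],0],[0,[0,0,0],0],[0,[0,0,0],0]]' 15
python3 - <<'E'
from h import *
for n in("scene","side"):
    im,d=ctrl.get_image(n); K,dc,R,t=cal(n)
    v,u=np.nonzero(d>0); q=cv2.undistortPoints(np.c_[u,v].astype(float)[:,None],K,dc)[:,0]; z=d[v,u]
    X=(np.c_[q*z[:,None],z]-t.ravel())@R
    Y=X[(np.hypot(X[:,0]-524,X[:,1]-69)<48)&(X[:,2]>85)&(X[:,2]<158)]
    l=cv2.fitLine(Y[:,:2].astype(np.float32),cv2.DIST_HUBER,0,.01,.01).ravel(); print(n,len(Y),"width axis deg",round(np.degrees(np.arctan2(l[1],l[0]))%180,2),"pt",l[2:])
s=ctrl.state(); print(np.degrees(s["tool_rot"][2]),s["grasp_force"],s["time_s"])
E
```

```text
time_s: 8.77
tcp_pos: [521.3, 70.3, 243.6]
tool_rot: [3.141, -0.0, 1.126]
ft_force: [0.7, -0.5, 1.2]
width: 14.0
grasp_force: 15.0
scene 681 width axis deg 65.05 pt [535.4444  90.5667]
side 702 width axis deg 64.15 pt [519.1719    73.628815]
64.52404493071091 15.001898102927953 8.8667
```

The measured mirror angle is 64.2–65.1° and the wanted one is 64.8°, so it is well inside the tolerance.

```bash
python3 -c "
from cell import ctrl
print(ctrl.finish_job())"
```

```text
the job is handed in; nothing more can be done
None
```

I handed the job in with the cap pressed fully down and released, and the gripper holding the mirror steady at about 64.5° by the tool; the depth images gave 64.2–65.1° and the target was 64.8°. The flasks, bottle and beaker were untouched, and the verdict was not reported back.

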